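# Open the push-and-turn solvent bottle at the packing bench

### The arm

A 6-joint arm with a two-finger parallel gripper is mounted at the origin on the work surface. World frame = base frame: x ahead of the robot, y to its left, z up, the work surface at z = 0. Lengths are in m, angles in rad, forces in N, time in s.
With the tool pointing down it reaches from about 0.35 to 0.975 m from the base axis. Payload 4.9 kg.
Tool frame: the origin (TCP) lies at the very end of the fingers, on their centre line; the grasp point (between the pads) lies behind it (manip.pinch_z is the y of the grasp point in the tool frame, in m); y points along the fingers, x is the direction in which the jaws open and shut, and the axes are right-handed (so a half turn about y gives the same grasp; the last joint's range is limited). The gripper opens to 85 mm and grips with 20 to 120 N. Pads are 22 mm wide; open, the fingers measure 114 mm over their backs; the gripper's body (76 mm by 85 mm) begins 54 mm behind the grasp point. The pads swing forward as they close: fully open they stand 13 mm farther back than shut.
Start: joints at [-0.119, 0.053, 1.613, -0, 1.476, -0.119], TCP at [0.625, 0, 0.231] pointing down, gripper open.
Joint ranges: [-3.01, 3.01], [-1.01, 2.22], [0.06, 2.58], [-1.02, 4.17], [0.09, 2.62], [-3.14, 3.14]. Speed limits (rad/s): [2.57, 2.57, 3.14, 3.14, 3.14, 3.14].

### API

Orientations are given as a unit quaternion [w, x, y, z].
In Python, from plant import manip gives the robot as it stands.
- The arm moves only by the tool drive_tool, never from a script. Its argument "motion" is a list of rows, each a list of 3 entries, a list of its own where there are three numbers: the shift along the tool's x, y, z in units of 25 mm (1.0 is 25 mm), then the turn, a rotation vector about the tool's x, y, z in units of 5 degrees (1.0 is 5 degrees), then the closure, from -1 (fully open) to 1 (shut). A call has 1 to 12 rows; each row shifts and turns the commanded pose from where the row before left it, along the tool's axes as they then stand; what a row does not reach is not made up. A row lasts 1/10 s, in which the tool goes at most 50 mm and 8.59 degrees, less where a joint would pass 70% of its speed; a pose out of reach is approached as far as the arm can. A call is refused whole if a number of a shift passes 1 or a number of a turn 1, either way. A call with a gripper value outside its range is refused whole. The fingers move at their own pace and stop on an object; the grip force is fixed at half the most. Time passes only in rows, so rows that do not move let the fingers close. It gives the time, the measured TCP pose, the force and the opening at its end, in the units of the state.
- manip.state(): the state, without advancing time (a new reading comes with each control period).
- manip.grab_frame(name): name is "scene" or "side" or "wrist"; returns a dict with "img" (384x512x3 uint8, blue, green, red), "range_z" (384x512 float32, m along the optical axis (not along the pixel's ray), 0 where there is no reading), "camera_matrix" (3x3 intrinsics, pixels), "world_from_camera" (4x4, takes a point from camera to world coordinates); the wrist camera has in their place "T_tool_cam" (4x4, takes a point from camera to tool coordinates, whose origin is the TCP and whose axes are the tool frame's). Camera axes: x right, y down, z forward; pixel columns grow to the right and rows downward; lengths in m; the calibration is good to about 2 mm. A picture is of the moment at which its call begins: read the wrist's pose just before it.
- manip.job_done(): hands the job in, once; it reports no verdict.
The state is a dict: "time": time; "joint_pos": joint angles; "joint_vel": joint speeds; "joint_efforts": joint torques, N m; "tool_pos": TCP position; "tool_rot": TCP orientation; "contact_force": force on the tool from outside, world axes, zero at the start; "ft_torque": the same for the moment, N m; "gripper_width": opening from 0.0 (shut) to 1.0 (fully open).
Only numpy, scipy, OpenCV 4.12 (cv2) and the standard library are available. Lean on these libraries where they do the work, as an engineer would, in place of code of your own. Each camera call takes 0.05 s, during which the arm holds its last target. There are 200 camera calls.

### The job

Open the child-resistant bottle of label solvent that is clamped in the round holder: press its cap down against the spring just hard enough to free it, turn it anticlockwise while pressing until it stops, then lift it off. Set the cap down gently, open side down, in the middle part of the shallow wooden tray and let go. Never press or wrench the cap hard, or the stopper in the bottle's mouth will crack, and leave the other things on the bench alone.

Things in the scene. Friction and masses are not known exactly. Their poses are not given: they have to be found in the camera images.
- cap: Black round ribbed push-and-turn cap, hollow, open below, 44 mm in diameter, 30 mm tall, about 30 g. Origin at the centre of its lower rim, z up along its axis. Grip it from above across its diameter, at any yaw. To free it, press it down (3 to 11 mm) and keep it down while turning it about 65 degrees (1.13 rad) anticlockwise seen from above, to a firm stop; then lift straight up.
- cap_top (a point): Centre of the cap's flat top, 30 mm above cap, about 147 mm up at the start. If the press slackens, the spring snaps the cap's inner lugs up into catches at the start or half way (28 to 35 degrees) and it will not turn on. Wrenching beyond 0.8 N m breaks it. At the stop it is clear of the bottle after rising 40 mm.
- bottle: White plastic bottle, blank label, 68 mm wide, upright in a dark round steel holder (foot 110 mm wide) fixed to the bench. Origin at the centre of the holder's underside, on the bench, z up. Its shoulder slopes up to the neck 98 mm up, 19 mm below the locked cap's rim; mouth rim (37 mm wide) at 124 mm. Cap's and bottle's x axes are parallel when locked.
- stopper: Sprung rubber stopper, 20 mm wide, in the bottle's mouth, hidden by the cap, which it pushes up: 2 to 9 N when locked, 0.8 N more per mm pressed. How deep the cap must go differs per bottle (3 to 11 mm), but it always comes free at 11 N; 1.2 mm deeper, at 12 N, the stopper bottoms hard, and over 24 N it cracks. Origin on the bottle's axis, 8 mm below the stopper's top face.
- tray: Square shallow wooden tray, 130 mm by 130 mm outside, 12 mm high, walls 4 mm, fixed to the bench. Origin at the centre of its underside, z up, x and y along its sides.
- tray_in (a point): Centre of the tray's inner floor, 4 mm above the bench.
- tape_roll: Bystander: empty cardboard tape core standing on end, 90 mm in diameter, 45 mm tall. Origin at the centre of its underside.
- bead_jar: Bystander: clear jar with aluminium lid, 60 mm in diameter, 70 mm tall. Origin at the centre of its underside.
- glue_bottle: Bystander: slim white glue bottle with a pointed nozzle, 38 mm in diameter, 115 mm tall. Origin at the centre of its underside.
- gift_box: Bystander: flat closed cardboard box, 100 by 80 by 40 mm. Origin at the centre of its underside.
Not all that is in view belongs to the job. Of the things shaped like the tray, the wooden one is meant.

How it is judged:
By the outcome, as a careful person would: the job done as asked, in the order asked, and still so for the second after the job is handed in, with the robot touching nothing.
It also fails if it takes over 54 s, if anything falls off the work surface, if the arm or the gripper's body presses on something with over 40 N, if the wrist force passes 120 N, or if a joint passes its speed limit or range.

## Working session

There is one attempt and no reset: what is moved stays moved. The work goes in short steps, Python scripts to look and compute and a tool call to move; the robot and the scene stay as the last step left them, time stands still between calls to the robot, and variables do not carry over. Pictures are saved under pics/ and viewed, about 8 in all and at most 12, crops included, and the job is handed in when it is done.

Besides the shell and the picture viewer there is one more tool, called as name(argument=value, ...) on one line, values as JSON. drive_tool: Moves the arm, as the interface text tells. Its arguments: {"type":"object","properties":{"motion":{"type":"array","items":{"type":"array"}}},"required":["motion"]}

```bash
mkdir -p pics; cat > h.py <<'E'
import numpy as np, cv2
from plant import manip
def grab(n,save=None):
    s=manip.state(); f=manip.grab_frame(n)
    if save: cv2.imwrite('pics/'+save,f['img'])
    np.savez('/tmp/%s.npz'%n,**{k:v for k,v in f.items() if isinstance(v,np.ndarray) or isinstance(v,list)})
    return s,f
def pts(f,T=None):
    K=np.array(f['camera_matrix']);z=f['range_z'];v,u=np.indices(z.shape)
    T=np.array(f['world_from_camera']) if T is None else T
    P=np.stack([(u-K[0,2])/K[0,0]*z,(v-K[1,2])/K[1,1]*z,z],-1)
    P=P@T[:3,:3].T+T[:3,3]; P[z<=0]=np.nan
    return P
E
python3 - <<'E'
from h import *
s,f=grab('scene','s1.png'); grab('side','d1.png')
print(s, manip.pinch_z)
E
```

```text
{'time': 0.0, 'joint_pos': array([-1.18990609e-01,  5.33494416e-02,  1.61426266e+00,  1.66072892e-05,
        1.47601533e+00, -1.19002829e-01]), 'joint_vel': array([-0.00016421,  0.00015799, -0.00061154,  0.00024859, -0.00262901,
       -0.0022248 ]), 'joint_efforts': array([ 2.70554956e-04, -3.93670499e+01, -3.70175600e+01, -1.62778279e-04,
        6.93513779e-03, -6.06393527e-06]), 'tool_pos': array([6.24386800e-01, 8.42505837e-05, 2.30086347e-01]), 'tool_rot': array([ 0.70719762, -0.70701521,  0.00070986,  0.00071738]), 'contact_force': array([ 0.26474671, -0.63062109,  0.58803206]), 'ft_torque': array([0.0151886 , 0.06119053, 0.0362285 ]), 'gripper_width': 1.0018177927556282} -0.0187
```

View pics/s1.png

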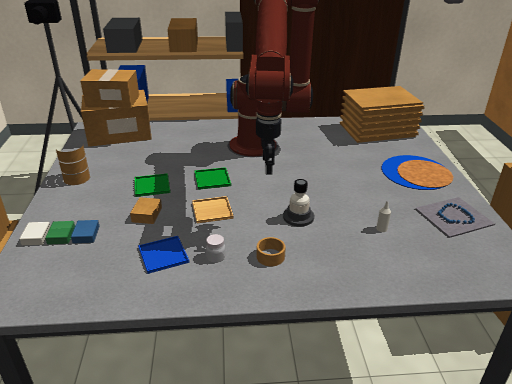

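View pics/d1.png

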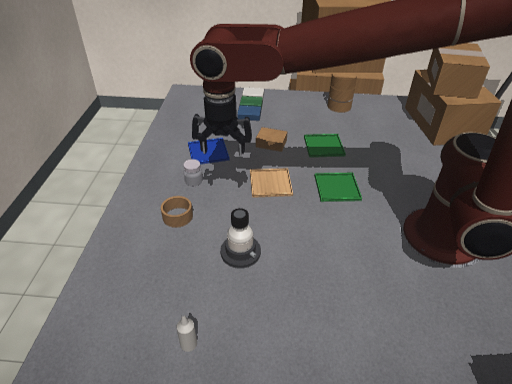

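The scene view shows the capped bottle at (300,186) and the wooden tray at (212,209). In the side view they are at (240,217) and (271,182). The green and blue trays are decoys. Next I measure both from depth.

```bash
python3 - <<'E'
from h import *
for n,(cu,cv),(tu,tv) in (('scene',(300,186),(212,209)),('side',(240,217),(271,182))):
    f=dict(np.load('/tmp/%s.npz'%n)); P=pts(f)
    c=P[cv-15:cv+25,cu-20:cu+20].reshape(-1,3); t=c[(c[:,2]>.142)&(c[:,2]<.156)]
    print(n,'top',len(t),t.mean(0),(t.min(0)+t.max(0))/2,np.ptp(t,0),'zmax',np.nanmax(c[:,2]))
    m=np.linalg.norm(P-P[tv,tu],axis=-1)<.12
    hsv=cv2.cvtColor(f['img'],cv2.COLOR_BGR2HSV); w=m&(hsv[...,0]<25)&(hsv[...,1]>80)&(P[...,2]<.03)
    q=P[w]; r=cv2.minAreaRect(q[:,:2].astype(np.float32)); print('tray',len(q),q.mean(0),r,'floor',P[tv,tu])
E
```

```text
scene top 73 [0.57221581 0.12212117 0.14503316] [0.57254039 0.12244675 0.14631013] [0.0454117  0.04143684 0.00775088] zmax 0.15018557530230525
tray 855 [ 0.50725301 -0.18248908  0.00272976] ((0.49761897325515747, -0.18378376960754395), (0.16083864867687225, 0.13045774400234222), 8.4628267288208) floor [ 0.51063013 -0.18167794  0.00502915]
side top 190 [0.56838079 0.12630346 0.14750672] [0.56804173 0.12501132 0.14659906] [0.04259728 0.04364488 0.00913078] zmax 0.15116445114456734
tray 1088 [ 0.50666767 -0.18167178  0.00585091] ((0.5072193741798401, -0.18909960985183716), (0.13083016872406006, 0.15345583856105804), 9.085644721984863) floor [ 0.50455743 -0.18623454  0.00289588]
```

drive_tool(motion=[[[-0.36, 0, 0.83], [0, 0, 0], -1], [[-0.36, 0, 0.83], [0, 0, 0], -1], [[-0.36, 0, 0.83], [0, 0, 0], -1], [[-0.36, 0, 0.83], [0, 0, 0], -1], [[-0.36, 0, 0.83], [0, 0, 0], -1], [[-0.36, 0, 0.83], [0, 0, 0], -1], [[0, 0, 0], [0, 0, 0], -1], [[0, 0, 0], [0, 0, 0], -1]])

```text
time: 0.9
tool_pos: [0.5708, 0.1245, 0.2309]
tool_rot: [-0.707, 0.707, 0.0, -0.0]
contact_force: [1.6, 0.3, 0.6]
gripper_width: 1.001
```

```bash
cat >> h.py <<'E'
from scipy.spatial.transform import Rotation as Ro
def wrist(save=None):
    s,f=grab('wrist',save); q=np.array(s['tool_rot']); T=np.eye(4)
    T[:3,:3]=Ro.from_quat(q[[1,2,3,0]]).as_matrix(); T[:3,3]=s['tool_pos']
    return s,f,pts(f,T@np.array(f['T_tool_cam']))
E
python3 - <<'E'
from h import *
s,f,P=wrist('w1.png'); print(s['time'],s['tool_pos'],s['tool_rot'],s['contact_force'])
m=(P[...,2]>.140)&(P[...,2]<.155)&(np.hypot(P[...,0]-.57,P[...,1]-.124)<.04); q=P[m]
c,r=cv2.minEnclosingCircle(q[:,:2].astype(np.float32)); print(len(q),q.mean(0),c,r,np.median(q[:,2]))
v,u=np.nonzero(m); print(u.min(),u.max(),v.min(),v.max())
E
```

```text
0.9 [0.57076552 0.12454617 0.23089768] [-7.06918274e-01  7.07295065e-01  1.38404657e-04 -4.74421177e-04] [1.55335316 0.25667726 0.62369613]
3010 [0.56764242 0.12373089 0.14760844] (0.5675635933876038, 0.12222792208194733) 0.022280676290392876 0.14781807472916958
223 285 170 231
```

View pics/w1.png

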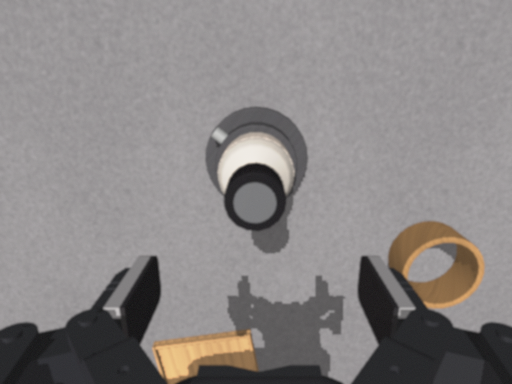

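The wrist view has the cap top centred at (254,201), 31 px in radius. That puts it at about (0.5677, 0.1235), top at z 0.148, radius 22 mm, which matches the given sizes. Descending now.

drive_tool(motion=[[[-0.12, 0.5, -0.04], [0, 0, 0], -1], [[0, 0.8, 0], [0, 0, 0], -1], [[0, 0.8, 0], [0, 0, 0], -1], [[0, 0.8, 0], [0, 0, 0], -1], [[0, 0.8, 0], [0, 0, 0], -1], [[0, 0.5, 0], [0, 0, 0], -1], [[0, 0.28, 0], [0, 0, 0], -1], [[0, 0, 0], [0, 0, 0], -1], [[0, 0, 0], [0, 0, 0], -1]])

```text
time: 1.85
tool_pos: [0.5685, 0.1234, 0.12]
tool_rot: [0.707, -0.707, -0.0, -0.0]
contact_force: [-0.5, -0.8, -0.0]
gripper_width: 0.997
```

drive_tool(motion=[[[0, 0, 0], [0, 0, 0], -0.2], [[0, 0, 0], [0, 0, 0], -0.05], [[0, 0, 0], [0, 0, 0], 0.05], [[0, 0, 0], [0, 0, 0], 0.1], [[0, 0, 0], [0, 0, 0], 1], [[0, 0, 0], [0, 0, 0], 1], [[0, 0, 0], [0, 0, 0], 1], [[0, 0, 0], [0, 0, 0], 1]])

```text
time: 2.65
tool_pos: [0.5683, 0.1236, 0.1204]
tool_rot: [0.707, -0.707, -0.0, -0.0]
contact_force: [-3.4, -0.9, 6.0]
gripper_width: 0.498
```

```bash
python3 - <<'E'
from h import *
s=manip.state(); print({k:np.round(s[k],3) for k in ('time','tool_pos','contact_force','ft_torque','gripper_width')})
s,f,P=wrist('w2.png')
E
```

```text
{'time': np.float64(2.65), 'tool_pos': array([0.568, 0.124, 0.12 ]), 'contact_force': array([-3.369, -0.867,  5.975]), 'ft_torque': array([-0.103,  0.502, -0.039]), 'gripper_width': np.float64(0.498)}
```

View pics/w2.png

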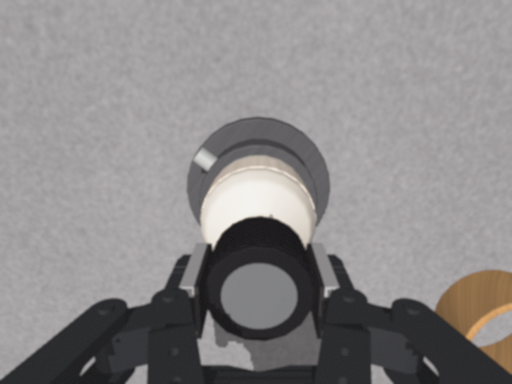

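The cap is held centrally between the pads, at (260,295), with 42 mm opening. Upward force is 6 N so far. Pressing in small steps.

drive_tool(motion=[[[0, 0.04, 0], [0, 0, 0], 1], [[0, 0.04, 0], [0, 0, 0], 1], [[0, 0.04, 0], [0, 0, 0], 1], [[0, 0, 0], [0, 0, 0], 1], [[0, 0, 0], [0, 0, 0], 1]])

```text
time: 3.2
tool_pos: [0.5683, 0.1236, 0.1182]
tool_rot: [-0.707, 0.707, 0.0, 0.0]
contact_force: [-4.8, -0.3, 10.1]
gripper_width: 0.501
```

```bash
cat > fr.py <<'E'
from h import *
F=[]
for i in range(6):
    manip.grab_frame('wrist'); s=manip.state(); F.append(np.r_[s['contact_force'],s['ft_torque'],s['tool_pos']])
print(s['time'],np.round(np.mean(F,0),4),'sd',np.round(np.std(F,0)[2],2),s['joint_pos'][5])
E
python3 fr.py
```

```text
3.5 [-5.0277e+00 -6.2820e-01  9.1870e+00 -1.0340e-01  7.7700e-01  1.7000e-03
  5.6830e-01  1.2360e-01  1.1820e-01] sd 0.53 0.08610068597668978
```

drive_tool(motion=[[[-0.02, 0.04, 0], [0, 0, 0], 1], [[-0.02, 0.03, 0], [0, 0, 0], 1], [[0, 0, 0], [0, 0, 0], 1], [[0, 0, 0], [0, 0, 0], 1]])

```text
time: 3.9
tool_pos: [0.5683, 0.1236, 0.1173]
tool_rot: [0.707, -0.707, -0.001, -0.001]
contact_force: [-2.2, -0.7, 9.8]
gripper_width: 0.497
```

```bash
python3 fr.py
```

```text
4.2 [-3.19280e+00 -3.16400e-01  1.01305e+01 -1.15600e-01  5.27400e-01
  5.00000e-03  5.68300e-01  1.23600e-01  1.17300e-01] sd 0.46 0.08626719095669941
```

drive_tool(motion=[[[-0.02, 0.04, 0], [0, 0, 0], 1], [[0, 0.04, 0], [0, 0, 0], 1], [[0, 0, 0], [0, 0, 0], 1], [[0, 0, 0], [0, 0, 0], 1]])

```text
time: 4.6
tool_pos: [0.5684, 0.1236, 0.1158]
tool_rot: [0.707, -0.707, -0.002, -0.002]
contact_force: [-2.1, -0.7, 11.0]
gripper_width: 0.497
```

```bash
python3 fr.py
```

```text
4.9 [-2.8535 -0.589  10.9348 -0.1054  0.4888  0.0173  0.5684  0.1236  0.1158] sd 0.54 0.08630323244062622
```

drive_tool(motion=[[[0, 0.03, 0], [0, 0, 0], 1], [[0, 0.02, 0], [0, 0, 0], 1], [[0, 0, 0], [0, 0, 0], 1], [[0, 0, 0], [0, 0, 0], 1]])

```text
time: 5.3
tool_pos: [0.5684, 0.1236, 0.1155]
tool_rot: [-0.707, 0.707, 0.002, 0.001]
contact_force: [-5.7, -0.9, 15.8]
gripper_width: 0.497
```

```bash
python3 fr.py
```

```text
5.6 [-5.63840e+00 -1.05520e+00  1.57839e+01 -1.73900e-01  8.66600e-01
 -1.05000e-02  5.68400e-01  1.23600e-01  1.15500e-01] sd 0.23 0.08633064736187866
```

The stopper has bottomed, at 15.8 N. I back off half a millimetre and start turning.

drive_tool(motion=[[[0, -0.02, 0], [0, 0, 0], 1], [[0, 0, 0], [0, -0.3, 0], 1], [[0, 0, 0], [0, -0.4, 0], 1], [[0, 0, 0], [0, -0.5, 0], 1], [[0, 0, 0], [0, 0, 0], 1]])

```text
time: 6.1
tool_pos: [0.5687, 0.1238, 0.1156]
tool_rot: [0.706, -0.706, -0.039, 0.035]
contact_force: [-2.6, -1.2, 12.3]
gripper_width: 0.497
```

```bash
python3 fr.py
```

```text
6.4 [-2.86010e+00  2.74000e-02  1.27547e+01 -3.76000e-02  5.29000e-01
 -2.50000e-03  5.68700e-01  1.23800e-01  1.15600e-01] sd 0.44 -0.018366782363459806
```

Torque about z is nearly zero and the press is 12.7 N, so it's turning freely. Continuing.

drive_tool(motion=[[[0, 0, 0], [0, -0.6, 0], 1], [[0, 0, 0], [0, -0.6, 0], 1], [[0, 0, 0], [0, -0.6, 0], 1], [[0, 0, 0], [0, -0.6, 0], 1], [[0, 0, 0], [0, -0.6, 0], 1], [[0, 0, 0], [0, 0, 0], 1]])

```text
time: 7.0
tool_pos: [0.5682, 0.124, 0.1156]
tool_rot: [0.695, -0.695, -0.131, 0.128]
contact_force: [-4.6, 0.3, 13.4]
gripper_width: 0.5
```

```bash
python3 fr.py
```

```text
7.3 [-4.36100e+00  1.44700e-01  1.38872e+01 -1.34000e-02  8.38400e-01
 -1.20000e-03  5.68200e-01  1.24000e-01  1.15600e-01] sd 0.36 -0.28018813600808706
```

drive_tool(motion=[[[0, 0, 0], [0, -0.6, 0], 1], [[0, 0, 0], [0, -0.6, 0], 1], [[0, 0, 0], [0, -0.6, 0], 1], [[0, 0, 0], [0, -0.6, 0], 1], [[0, 0, 0], [0, -0.6, 0], 1], [[0, 0, 0], [0, -0.6, 0], 1], [[0, 0, 0], [0, 0, 0], 1]])

```text
time: 8.0
tool_pos: [0.5677, 0.1238, 0.1156]
tool_rot: [-0.666, 0.667, 0.237, -0.235]
contact_force: [-6.7, -0.3, 15.3]
gripper_width: 0.499
```

```bash
python3 fr.py
```

```text
8.3 [-5.99730e+00 -8.37000e-02  1.53468e+01 -1.46200e-01  1.17590e+00
 -1.44000e-02  5.67600e-01  1.23800e-01  1.15500e-01] sd 0.33 -0.5943516430724464
```

drive_tool(motion=[[[0, -0.01, 0], [0, -0.6, 0], 1], [[0, 0, 0], [0, -0.6, 0], 1], [[0, 0, 0], [0, -0.6, 0], 1], [[0, 0, 0], [0, -0.6, 0], 1], [[0, 0, 0], [0, -0.6, 0], 1], [[0, 0, 0], [0, -0.6, 0], 1], [[0, 0, 0], [0, 0, 0], 1]])

```text
time: 9.0
tool_pos: [0.5672, 0.1235, 0.1155]
tool_rot: [-0.621, 0.622, 0.338, -0.337]
contact_force: [-7.7, -0.3, 15.4]
gripper_width: 0.499
```

```bash
python3 fr.py
```

```text
9.3 [-7.9073 -0.8973 15.7156 -0.2634  1.2934 -0.0327  0.5672  0.1235  0.1155] sd 0.54 -0.9084899497534198
```

drive_tool(motion=[[[0, -0.01, 0], [0, -0.4, 0], 1], [[0, 0, 0], [0, -0.4, 0], 1], [[0, 0, 0], [0, -0.4, 0], 1], [[0, 0, 0], [0, -0.3, 0], 1], [[0, 0, 0], [0, 0, 0], 1]])

```text
time: 9.8
tool_pos: [0.5669, 0.1234, 0.1155]
tool_rot: [-0.598, 0.598, 0.377, -0.377]
contact_force: [-7.9, -1.2, 15.3]
gripper_width: 0.496
```

```bash
python3 fr.py
```

```text
10.1 [-8.3767 -1.2203 15.2896 -0.3286  1.385  -0.1508  0.5669  0.1234  0.1155] sd 0.5 -1.0390385472152772
```

drive_tool(motion=[[[0, 0, 0], [0, -0.2, 0], 1], [[0, 0, 0], [0, -0.2, 0], 1], [[0, 0, 0], [0, 0, 0], 1]])

```text
time: 10.4
tool_pos: [0.5667, 0.1233, 0.1155]
tool_rot: [-0.591, 0.592, 0.387, -0.388]
contact_force: [-8.5, -0.7, 15.9]
gripper_width: 0.499
```

```bash
python3 fr.py
```

```text
10.7 [-8.5733 -1.9068 15.9347 -0.4057  1.5295 -0.3094  0.5667  0.1233  0.1155] sd 0.51 -1.073519560778334
```

The torque has risen to 0.31 N m at 66°, so that is the stop. Lifting.

drive_tool(motion=[[[0, -0.1, 0], [0, 0, 0], 1], [[0, -0.15, 0], [0, 0, 0], 1], [[0, -0.2, 0], [0, 0, 0], 1], [[0, -0.2, 0], [0, 0, 0], 1], [[0, 0, 0], [0, 0, 0], 1]])

```text
time: 11.2
tool_pos: [0.5667, 0.1236, 0.1291]
tool_rot: [-0.591, 0.591, 0.388, -0.388]
contact_force: [-0.8, -1.0, 0.6]
gripper_width: 0.493
```

```bash
python3 fr.py
```

```text
11.5 [-0.1776 -0.9872  0.2311 -0.1802 -0.0082  0.0099  0.5664  0.1236  0.1283] sd 0.57 -1.0743825396279483
```

drive_tool(motion=[[[0, -0.4, 0], [0, 0, 0], 1], [[0, -0.5, 0], [0, 0, 0], 1], [[0, -0.6, 0], [0, 0, 0], 1], [[0, -0.7, 0], [0, 0, 0], 1], [[0, -0.5, 0], [0, 0, 0], 1], [[0, 0, 0], [0, 0, 0], 1]])

```text
time: 12.1
tool_pos: [0.5683, 0.1238, 0.1999]
tool_rot: [-0.59, 0.592, 0.39, -0.386]
contact_force: [-0.2, 0.5, -0.7]
gripper_width: 0.497
```

drive_tool(motion=[[[-0.4, 0, -0.1], [0, 0, 0], 1], [[-0.8, 0, -0.2], [0, 0, 0], 1], [[-0.8, 0, -0.2], [0, 0, 0], 1], [[-0.8, 0, -0.2], [0, 0, 0], 1], [[-0.8, 0, -0.2], [0, 0, 0], 1], [[-0.8, 0, -0.2], [0, 0, 0], 1], [[-0.8, 0, -0.2], [0, 0, 0], 1], [[-0.8, 0, -0.2], [0, 0, 0], 1], [[-0.8, 0, -0.2], [0, 0, 0], 1], [[-0.8, 0, -0.2], [0, 0, 0], 1], [[-0.4, 0, -0.1], [0, 0, 0], 1], [[0, 0, 0], [0, 0, 0], 1]])

```text
time: 13.3
tool_pos: [0.5318, -0.0809, 0.1951]
tool_rot: [0.592, -0.591, -0.387, 0.387]
contact_force: [1.2, 0.5, -0.3]
gripper_width: 0.495
```

```bash
python3 - <<'E'
from h import *
s,f,P=wrist('w3.png'); print(s['time'],s['tool_pos'],s['tool_rot'],s['contact_force'])
hsv=cv2.cvtColor(f['img'],cv2.COLOR_BGR2HSV)
w=(hsv[...,0]<25)&(hsv[...,1]>80)&(P[...,2]<.03)&(np.hypot(P[...,0]-.507,P[...,1]+.182)<.11)
q=P[w];print(len(q),cv2.minAreaRect(q[:,:2].astype(np.float32)))
E
```

```text
13.3 [ 0.53181807 -0.08092998  0.19511486] [ 0.59218352 -0.5913412  -0.3866738   0.38745016] [ 1.21931043  0.53887817 -0.33021249]
16789 ((0.5046831369400024, -0.18179325759410858), (0.13109083473682404, 0.1301388293504715), 9.074731826782227)
```

View pics/w3.png

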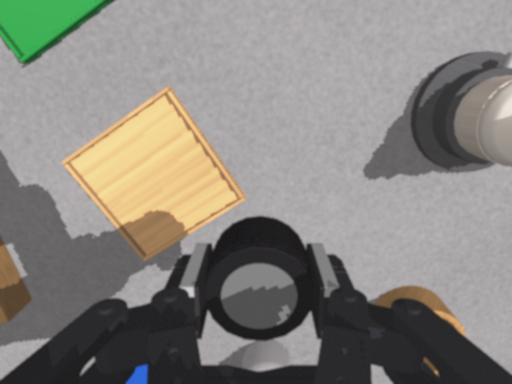

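The wooden tray lies at (153,172) in the picture. Its centre measures (0.5047, -0.1818) and its size 131 by 130 mm, which fits. The cap is still in the jaws at (260,295). Moving over the tray and then down.

drive_tool(motion=[[[-0.5, 0, -0.06], [0, 0, 0], 1], [[-0.8, 0, -0.12], [0, 0, 0], 1], [[-0.8, 0, -0.12], [0, 0, 0], 1], [[-0.8, 0, -0.12], [0, 0, 0], 1], [[-0.8, 0, -0.12], [0, 0, 0], 1], [[-0.43, 0, -0.07], [0, 0, 0], 1], [[0, 0.5, 0], [0, 0, 0], 1], [[0, 0.9, 0], [0, 0, 0], 1], [[0, 0.9, 0], [0, 0, 0], 1], [[0, 0.9, 0], [0, 0, 0], 1], [[0, 0.9, 0], [0, 0, 0], 1], [[0, 0.5, 0], [0, 0, 0], 1]])

```text
time: 14.55
tool_pos: [0.5039, -0.1788, 0.0778]
tool_rot: [0.593, -0.59, -0.387, 0.389]
contact_force: [-1.0, -0.4, -1.0]
gripper_width: 0.496
```

drive_tool(motion=[[[0, 0.8, 0], [0, 0, 0], 1], [[0, 0.6, 0], [0, 0, 0], 1], [[0, 0.4, 0], [0, 0, 0], 1], [[0, 0.2, 0], [0, 0, 0], 1], [[0, 0, 0], [0, 0, 0], 1]])

```text
time: 15.05
tool_pos: [0.5052, -0.1804, 0.0306]
tool_rot: [0.592, -0.591, -0.388, 0.388]
contact_force: [-0.2, -0.4, 0.2]
gripper_width: 0.495
```

```bash
python3 fr.py
```

```text
15.35 [ 0.015   0.1058 -0.1223 -0.0069  0.0178  0.0023  0.506  -0.1809  0.0319] sd 0.38 -1.6425562427624452
```

drive_tool(motion=[[[0, 0.3, 0], [0, 0, 0], 1], [[0, 0.25, 0], [0, 0, 0], 1], [[0, 0.1, 0], [0, 0, 0], 1], [[0, 0.05, 0], [0, 0, 0], 1], [[0, 0, 0], [0, 0, 0], 1]])

```text
time: 15.85
tool_pos: [0.5052, -0.1805, 0.0131]
tool_rot: [0.592, -0.591, -0.388, 0.388]
contact_force: [-0.1, 0.8, -1.0]
gripper_width: 0.496
```

drive_tool(motion=[[[0, 0.06, 0], [0, 0, 0], 1], [[0, 0.06, 0], [0, 0, 0], 1], [[0, 0, 0], [0, 0, 0], 1], [[0, 0, 0], [0, 0, 0], 1]])

```text
time: 16.25
tool_pos: [0.5054, -0.1806, 0.0106]
tool_rot: [-0.591, 0.591, 0.388, -0.388]
contact_force: [-0.0, -0.5, -0.2]
gripper_width: 0.496
```

drive_tool(motion=[[[0, 0.04, 0], [0, 0, 0], 1], [[0, 0.04, 0], [0, 0, 0], 1], [[0, 0, 0], [0, 0, 0], 1], [[0, 0, 0], [0, 0, 0], 1]])

```text
time: 16.65
tool_pos: [0.5053, -0.1806, 0.0085]
tool_rot: [0.591, -0.591, -0.388, 0.388]
contact_force: [0.3, 0.2, -0.3]
gripper_width: 0.496
```

```bash
python3 fr.py; python3 - <<'E'
from h import *
s,f=grab('side'); P=pts(f); cv2.imwrite('pics/d2.png',cv2.resize(f['img'][120:250,200:340],None,fx=5,fy=4.5))
E
```

```text
16.95 [ 0.0171 -0.1642 -0.2407 -0.0022 -0.0087  0.0187  0.5054 -0.1806  0.0086] sd 0.34 -1.6425639113166117
```

View pics/d2.png

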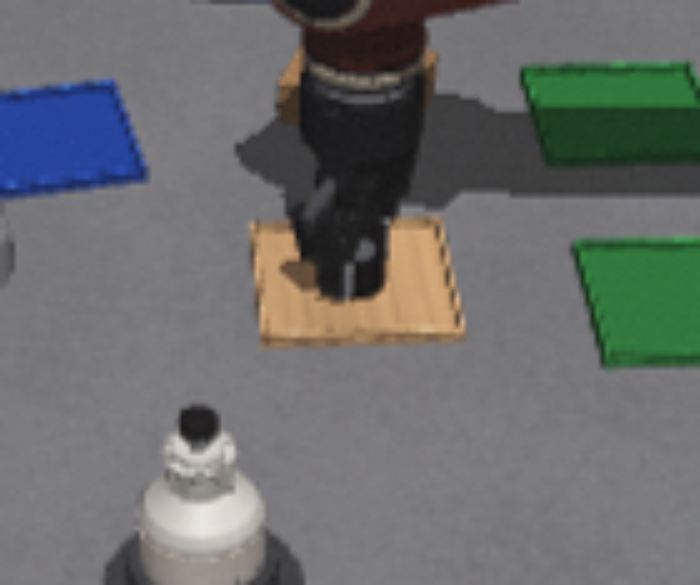

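The crop shows the cap in the jaws at (350,270), just above the middle of the wooden tray. The bottle at (200,430) is open, with its stopper intact. Lowering on until it touches.

drive_tool(motion=[[[0, 0.04, 0], [0, 0, 0], 1], [[0, 0, 0], [0, 0, 0], 1], [[0, 0, 0], [0, 0, 0], 1]])

```text
time: 17.3
tool_pos: [0.5054, -0.1806, 0.0076]
tool_rot: [-0.591, 0.591, 0.388, -0.388]
contact_force: [-0.6, -0.2, 0.0]
gripper_width: 0.494
```

drive_tool(motion=[[[0, 0.04, 0], [0, 0, 0], 1], [[0, 0, 0], [0, 0, 0], 1], [[0, 0, 0], [0, 0, 0], 1]])

```text
time: 17.6
tool_pos: [0.5055, -0.1806, 0.0074]
tool_rot: [0.591, -0.591, -0.388, 0.388]
contact_force: [-2.5, 1.8, 7.3]
gripper_width: 0.498
```

It touches at TCP z 0.0075. I ease off and open gently.

drive_tool(motion=[[[0, -0.02, 0], [0, 0, 0], 1], [[0, 0, 0], [0, 0, 0], 1], [[0, 0, 0], [0, 0, 0], -0.1], [[0, 0, 0], [0, 0, 0], -0.2], [[0, 0, 0], [0, 0, 0], -0.3], [[0, 0, 0], [0, 0, 0], -0.4], [[0, 0, 0], [0, 0, 0], -0.5], [[0, 0, 0], [0, 0, 0], -0.5], [[0, 0, 0], [0, 0, 0], -0.5]])

```text
time: 18.5
tool_pos: [0.5054, -0.1806, 0.0071]
tool_rot: [-0.591, 0.591, 0.388, -0.388]
contact_force: [0.3, -0.0, -0.3]
gripper_width: 0.752
```

drive_tool(motion=[[[0, -0.2, 0], [0, 0, 0], -0.5], [[0, -0.4, 0], [0, 0, 0], -0.5], [[0, -0.6, 0], [0, 0, 0], -0.5], [[0, -0.8, 0], [0, 0, 0], -0.5], [[0, -0.8, 0], [0, 0, 0], -0.5], [[0, -0.8, 0], [0, 0, 0], -0.5], [[0, -0.6, 0], [0, 0, 0], -0.5], [[0, 0, 0], [0, 0, 0], -0.5], [[0, 0, 0], [0, 0, 0], -0.5]])

```text
time: 19.4
tool_pos: [0.5055, -0.1807, 0.1125]
tool_rot: [-0.591, 0.592, 0.388, -0.388]
contact_force: [-0.6, -0.9, -0.2]
gripper_width: 0.754
```

```bash
python3 - <<'E'
from h import *
s,f,P=wrist('w4.png'); print(s['time'],s['tool_pos'],s['contact_force'],s['gripper_width'])
m=(P[...,2]>.028)&(P[...,2]<.045)&(np.hypot(P[...,0]-.505,P[...,1]+.181)<.05); q=P[m]
print(cv2.minEnclosingCircle(q[:,:2].astype(np.float32)),np.median(q[:,2]))
s,g=grab('side')
cv2.imwrite('pics/c3.png',np.hstack([f['img'][:,:],cv2.resize(g['img'][120:270,190:330],(280,384))]))
E
```

```text
19.4 [ 0.50549254 -0.18067071  0.11245837] [-0.56673744 -0.88899406 -0.24185532] 0.7537350286459548
((0.5071601271629333, -0.18112583458423615), 0.022397303953766823) 0.03478693832585006
```

View pics/c3.png

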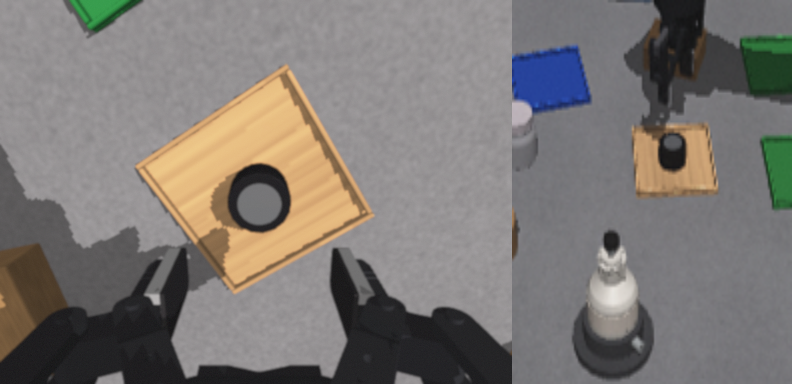

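The wrist view shows the cap upright in the middle of the wooden tray at (259,200). Its top is at z 0.035 and it sits within 3 mm of the tray centre. The gripper is clear, so I'm handing in.

```bash
python3 -c "
from plant import manip
print(manip.job_done())"
```

```text
the job is handed in; nothing more can be done
None
```

The bottle is open and the cap stands open side down in the middle of the wooden tray. The job was handed in at about 19.5 s, against the 54 s limit, and no verdict was reported.

- **Pressing:** I pressed in small steps until the stopper bottomed. While turning, the press averaged 13 to 16 N, and the highest reading was about 16 N, against the 24 N that cracks the stopper. That is somewhat more than the 11 N needed to free the cap.
- **Turning:** the cap turned about 66° anticlockwise to the stop. The highest torque I measured was 0.31 N m, against the 0.8 N m limit.
- **Lifting and placing:** the cap came straight up without resistance. It touched the tray floor at about 7 N before I eased off and let go.
- **Last checks:** the cap measures (0.507, -0.181), within about 3 mm of the tray centre, with its top at z 0.035. The gripper was open about 10 cm above the bench with no contact force.
- **Other things:** the pictures show the bottle open with the stopper in place, and the other things in view looked unmoved. I did not measure their positions.

The wrist force picked up a sideways push of up to 8.6 N during the turn, from a small centring error. It went away on lifting, and no check failed.

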